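# Slide a bracket along the drill-jig rail into its corner pocket

## Task

Using your fingertips only, push the yellow L-bracket flat against the rail of the drill jig before it passes the red line, then keep it pinned against the rail and drag it along until it sits fully home in the corner pocket, flush with both the rail and the end stop. Slide it on the plate all the way, never lifting or tipping it, then take your hand away. Do not disturb the blue bracket, the red tin, the tape roll or the screwdriver.

Things in the scene. Friction and masses are not known exactly. Their poses are not given: they have to be found in the camera images.
- jig: Fixed drill jig: dark steel plate 160 (x) by 340 (y) mm, top 12 mm above the bench; place and yaw (up to 0.35 rad) vary. Origin: centre of its underside, z up. Aluminium walls 14 mm high stand on it: a rail 12 mm thick along all of the side nearer the robot, inner face at x = -58 mm, facing +x; an end stop 12 mm thick, inner face at y = +158 mm, facing -y, reaching 74 mm from the rail.
- corner (a point): Inner corner of the pocket, at the plate's top: where the inner faces of rail and end stop meet. Axes as the jig: x away from the rail, y along the rail towards the end stop, z up. When the bracket is home, its origin and axes coincide with these.
- lip (a point): Tip of the short wall that closes the pocket opposite the rail, at the plate's top. Its inner face is parallel to the rail and 62 mm from it; the wall is 12 mm thick, 14 mm high and 20 mm long, from the end stop back to this point. The bracket's short leg enters between rail and lip with 6 mm of play.
- line (a point): Where the middle of the red line meets the rail, at the plate's top. The line is painted across the plate at right angles to the rail, 6 mm wide, 98 mm before the end stop.
- bracket: Loose yellow steel L-bracket lying on the plate, 12 mm thick, 0.12 to 0.22 kg. Origin: outer corner of the L, underside; z up. Long leg: 70 mm along -y, 16 mm wide (x 0 to 16); its outer face x = 0 goes against the rail. Short leg: 56 mm along +x, 18 mm wide (y -18 to 0); its outer face y = 0 goes to the end stop. Starts 20 to 50 mm off the rail, before the red line, turned up to 0.35 rad.
- inner (a point): Inner corner of the yellow bracket's L, at the underside, 16 mm (x) and -18 mm (y) from its origin; axes as the bracket. The region to +x and -y of it is open: fingertips there can push the long leg towards the rail (-x) and the short leg towards the end stop (+y). The bracket slides with dry friction.
- spare: Blue L-bracket, mirror image of the yellow one, same size, loose on the bench beyond the jig. Origin: centre of its 56 (x) by 70 (y) mm outline, underside; 12 mm thick. Leave alone.
- tin: Short metal tin with a red label standing on the bench beyond the jig, diameter 68 mm, 60 mm high. Origin: centre of its underside. Leave alone.
- tape: Orange tape roll lying flat on the bench beyond the jig, outer diameter 100 mm, hole 76 mm, 25 mm high. Origin: centre of its underside. Leave alone.
- driver: Screwdriver lying on the bench off the jig's -y end, its length along its x, about 200 mm long. Origin: near its middle. Leave alone.
There are look-alikes about, which are no part of the job. There is more than one size of the bracket; the one meant has the size given above.

How it is judged (in metres and radians):
On the way, in this order (a step that is already met when the one before it is completed fails the run):
1. the yellow bracket lies flat against the rail, its leading end not yet past the red line (x of bracket in the frame of corner below 0.004 m and angle between the y axis of bracket and the y axis of jig, either way round below 0.06 rad and y of bracket in the frame of corner below -0.095 m), for 0.1 s.
2. the bracket is home in the corner pocket (x of bracket in the frame of corner between -0.003 and 0.003 m and y of bracket in the frame of corner between -0.003 and 0.003 m and z of bracket in the frame of corner between -0.003 and 0.003 m and angle between the y axis of bracket and the y axis of jig, either way round below 0.05 rad and angle between bracket's own z axis and vertical below 0.05 rad), for 0.2 s.
At the end, for the whole second after the job is handed in: The yellow bracket lies flat on the plate in the corner pocket, at rest: its outer corner within 3 mm of the pocket's corner in each direction, its long leg parallel to the rail within 0.05 rad, and the robot is clear (all of step 2 and linear speed of bracket below 0.01 m/s); the robot touches nothing.
It fails at once if the bracket is lifted more than 5 mm off the plate or tipped by more than 0.2 rad (z of bracket in the frame of corner above 0.005 m or angle between bracket's own z axis and vertical above 0.2 rad).
It fails at once if past the red line, the bracket comes more than 6 mm off the rail or turns more than 0.15 rad from it (y of bracket in the frame of corner above -0.088 m and (x of bracket in the frame of corner above 0.006 m or angle between the y axis of bracket and the y axis of jig, either way round above 0.15 rad)).
It fails at once if the blue bracket, the red tin, the tape roll or the screwdriver is moved by more than 15 mm (distance of any of spare, tin, tape, driver from where it was at the start of the episode above 0.015 m).
It also fails if it takes over 45 s, if anything falls off the work surface, if the arm or the gripper's body presses on something with over 40 N, if the wrist force passes 120 N, or if a joint passes its speed limit or range.

## Robot

A 6-joint arm with a two-finger parallel gripper is mounted at the origin on the work surface. World frame = base frame: x ahead of the robot, y to its left, z up, the work surface at z = 0. Lengths are in mm, angles in rad, forces in N, time in s.
With the tool pointing down it reaches from about 400 to 825 mm from the base axis. Payload 7 kg.
Tool frame: the origin (TCP) lies midway between the tips of the shut fingers; the grasp point (between the pads) lies env.pinch_z behind it (env.pinch_z is the distance from the TCP to the grasp point, in mm); z points along the fingers, y is the line along which they close (so a half turn about z gives the same grasp; the last joint's range is limited). The gripper opens to 88 mm and grips with 3 to 60 N. Pads are 19 mm wide; open, the fingers measure 130 mm over their backs; the gripper's body (78 mm by 193 mm) begins 47 mm behind the grasp point.
Start: joints at [-1.02, 0.359, 0.012, 0, -1.224, -0.288], TCP at [175.329, -651.809, 226.561] pointing down, gripper open.
Joint ranges: [-3.07, 3.07], [-1.43, 2.12], [-1.02, 1.25], [-3.03, 1.67], [-3.05, -0], [-3.03, 3.03]. Speed limits (rad/s): [2.39, 2.39, 3.01, 3.14, 3.14, 3.14].

## Interface

Orientations are given as a unit quaternion [x, y, z, w].
In Python, from plant import env, imaging, job, finder gives the robot as it stands.
- The arm moves only by the shell command python3 -m pendant 'ROWS' [FORCE]. ROWS is text: rows parted by semicolons, each of 5 numbers parted by spaces: the shift along the tool's x, y, z each as a share of 75 cm, from -1 to 1, then the turn about the tool's z as a share of 90 degrees, from -1 to 1, then the gripper command: -1 is fully open, 1 is shut, values between are in proportion. In form: tx ty tz yaw gripper; .... A call has 1 to 8 rows; each row is the pose to reach, as a shift and turn from the pose commanded when the call began, along the tool's axes at that moment; what a row does not reach only later rows make up. A row lasts 1/8 s, in which the tool goes at most 62.5 mm and 10.7 degrees, less where a joint would pass 70% of its speed; a pose out of reach is approached as far as the arm can. A call with a number of a shift or a turn outside -1 to 1 is refused whole. A call with a gripper value outside its range is refused whole. The fingers move at their own pace and stop on an object; FORCE is the grip in N (left out, the last holds). Time passes only in rows, so rows that repeat a pose let the fingers close. It gives the time, the measured TCP pose, the force, the opening and the grip force at its end, in the units of the state.
- env.get_obs(): the state, without advancing time (a new reading comes with each control period).
- imaging.get_image(name): name is "scene" or "top" or "wrist"; returns the picture (400x640x3 uint8, blue, green, red); there is no depth.
- imaging.camera_params(name): a dict with "camera_matrix" (3x3 intrinsics, pixels), "origin" and "rotation" of the camera in the world; the wrist camera has in their place "T_tool_cam" (4x4, takes a point from camera to tool coordinates, whose origin is the TCP and whose axes are the flange's). Camera axes: x right, y down, z forward; pixel columns grow to the right and rows downward; lengths in mm; the calibration is good to about 2 mm. A picture is of the moment at which its call begins: read the wrist's pose just before it. camera_params takes no time and is no camera call.
- job.close_job(): hands the job in; it is judged then, once.
Trained networks look in the newest picture that a camera, given by its name, has taken for a name from the list of things; names that differ only in an ending like _2 or _b are one class to them, and where a whole thing is asked for, a point or a joint stands for the part that bears it (a point fixed in the world has none). Each returns a list of dicts, best first, with "score" (0 to 1); they miss things now and then, are a little off and sometimes report something else, mostly with a low value. They report only what shows in the picture. A call takes as long as a camera call. They do not tell look-alikes from the thing itself.
- finder.find_in(thing, camera): "position" ([row, column] in pixels, amid what is visible of it).
The state is a dict: "t": time; "joint_pos": joint angles; "joint_velocities": joint speeds; "tau": joint torques, N m; "ee_pos": TCP position; "tcp_rot": TCP orientation; "contact_force": force on the tool from outside, world axes, zero at the start; "wrist_torque": the same for the moment, N m; "opening": finger opening in mm; "finger_force": force on a finger pad.
Only numpy, scipy, OpenCV 4.12 (cv2) and the standard library are available. Lean on these libraries where they do the work, as an engineer would, in place of code of your own. Each camera call takes 0.05 s, during which the arm holds its last target. There are 200 camera calls.

## Working session

There is one attempt and no reset: what is moved stays moved. The work goes in short steps, Python scripts to look and compute and a shell command to move; the robot and the scene stay as the last step left them, time stands still between calls to the robot, and variables do not carry over. Pictures are saved under pics/ and viewed, at most 10 in all, crops included, and the job is handed in when it is done.

```bash
ls; mkdir -p pics; python3 - <<'E'
from plant import env, imaging, job, finder
import cv2
o=env.get_obs();print(o, env.pinch_z)
for c in ["top","scene"]:
    cv2.imwrite(f"pics/{c}0.png",imaging.get_image(c))
    p=imaging.camera_params(c);print(c,p)
    for t in ["bracket","jig","corner","lip","line","inner"]:
        print(c,t,[(d["score"],d["position"]) for d in finder.find_in(t,c)][:3])
print(imaging.camera_params("wrist"))
E
```

```text
pics
{'t': 0.0, 'joint_pos': array([-1.01988973e+00,  3.59396692e-01,  1.10346332e-02, -3.45212882e-04,
       -1.22407433e+00, -2.88101427e-01]), 'joint_velocities': array([-0.00206107,  0.00059091, -0.00146093,  0.00041865, -0.00029261,
       -0.00027645]), 'tau': array([ 1.60618525e-03, -5.82715952e+01,  2.93046838e+01,  6.99696645e+00,
        6.85940424e-03, -1.86377606e-04]), 'ee_pos': array([ 175.20225469, -651.35529607,  225.60667969]), 'tcp_rot': array([-1.30966437e-01,  9.91386450e-01,  8.15028379e-04, -1.85790079e-04]), 'contact_force': array([ 0.23061478, -0.92234832,  0.16740227]), 'wrist_torque': array([0.03362543, 0.03845141, 0.01751202]), 'finger_force': 0.0, 'opening': 87.41694784834063} 18.8
top {'camera_matrix': array([[444.2292054 ,   0.        , 313.31054251],
       [  0.        , 444.2292054 , 205.49556361],
       [  0.        ,   0.        ,   1.        ]]), 'origin': array([464.15360571, -33.35029138, 850.96751199]), 'rotation': array([-0.70099756,  0.71124775, -0.02841286,  0.04383798])}
top bracket [(0.92, [309.5, 409.2]), (0.65, [220.0, 348.3]), (0.5, [3
[... 763 characters left out ...]
 lip [(0.9, [205.1, 323.8])]
scene line [(0.97, [203.1, 323.8]), (0.4, [210.5, 312.2])]
scene inner [(0.9, [212.4, 314.0]), (0.78, [189.9, 218.7]), (0.55, [159.7, 276.1])]
{'camera_matrix': array([[319.4895463 ,   0.        , 317.20892605],
       [  0.        , 319.4895463 , 197.62723709],
       [  0.        ,   0.        ,   1.        ]]), 'T_tool_cam': array([[ 1.34180862e-04, -9.66932092e-01, -2.55033940e-01,
         6.87542643e+01],
       [ 9.99999705e-01, -6.32499479e-05,  7.65934241e-04,
         1.10597417e-01],
       [-7.56737281e-04, -2.55033967e-01,  9.66931798e-01,
        -1.57943342e+02],
       [ 0.00000000e+00,  0.00000000e+00,  0.00000000e+00,
         1.00000000e+00]])}
```

View pics/top0.png

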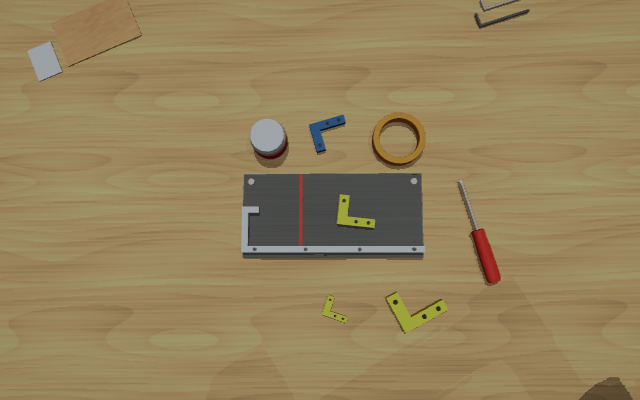

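View pics/scene0.png

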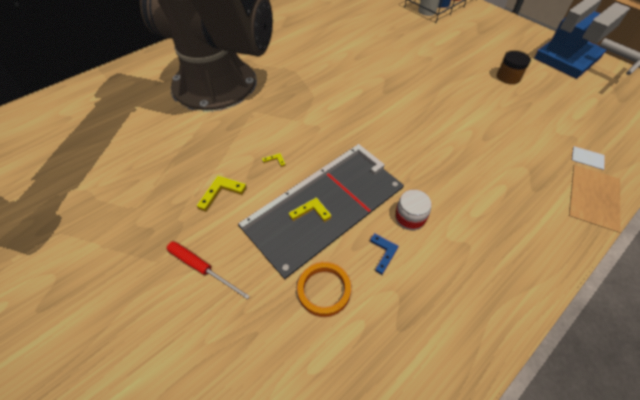

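The top view shows the rail along row 249, the end stop at column 247, and the red line at column 300. The right-sized yellow bracket is on the plate, with its outer corner near (row 225, col 338), long leg to the right and short leg up. I'll fit the outlines next.

```bash
cat > h.py <<'E'
import numpy as np, cv2
from scipy.spatial.transform import Rotation as R
from scipy.optimize import minimize
from plant import env, imaging, finder
WALL=np.array([[-70,-170],[-70,170],[16,170],[16,138],[4,138],[4,158],[-58,158],[-58,-170]],float)  # jig frame
BR=np.array([[0,0],[0,-70],[16,-70],[16,-18],[56,-18],[56,0]],float)
def cam(name,obs=None):
    p=imaging.camera_params(name);K=p["camera_matrix"]
    if "origin" in p: return K,R.from_quat(p["rotation"]).as_matrix(),np.array(p["origin"])
    T=p["T_tool_cam"];Rt=R.from_quat(obs["tcp_rot"]).as_matrix()
    return K,Rt@T[:3,:3],obs["ee_pos"]+Rt@T[:3,3]
def proj(C,P):
    K,Rm,o=C;q=(np.asarray(P)-o)@Rm@K.T;return q[:,:2]/q[:,2:]
def unproj(C,uv,z):
    K,Rm,o=C;d=Rm@np.linalg.solve(K,[uv[0],uv[1],1.]);return o+d*(z-o[2])/d[2]
def place(poly,p,z):
    c,s=np.cos(p[2]),np.sin(p[2])
    return np.c_[poly@np.array([[c,s],[-s,c]])+p[:2],np.full(len(poly),z)]
def fit(C,mask,poly,z,p0,S=4):
    M=cv2.resize(mask.astype(np.uint8),None,fx=S,fy=S,interpolation=cv2.INTER_LINEAR)
    M=cv2.GaussianBlur(M.astype(np.float32),(0,0),3)
    def cost(p):
        q=p*np.array([1,1,.01])
        uv=(proj(C,place(poly,q,z))+.5)*S-.5
        A=np.zeros(M.shape,np.float32);cv2.fillPoly(A,[np.round(uv*16).astype(np.int32)],1.,shift=4)
        A=cv2.GaussianBlur(A,(0,0),3)
        return float(((A-M)**2).sum()/A.sum())
    b=None;x0=np.array(p0)*[1,1,100]
    for _ in range(3):
        r=minimize(cost,x0,method="Nelder-Mead",options=dict(initial_simplex=x0+np.array([[0,0,0],[8,0,0],[0,8,0],[0,0,8]])))
        x0=r.x
    return r.x*[1,1,.01],r.fun
def yellow(im):
    h=cv2.cvtColor(im,cv2.COLOR_BGR2HSV);return (h[...,0]>22)&(h[...,0]<36)&(h[...,1]>150)&(h[...,2]>70)
def comp(m,uv):
    n,l,st,c=cv2.connectedComponentsWithStats(m.astype(np.uint8));
    i=1+np.argmin(np.hypot(*(c[1:]-uv).T)+1000*(st[1:,4]<40));return l==i
E
cat > m.py <<'E'
from h import *
im=imaging.get_image("top");C=cam("top")
h=cv2.cvtColor(im,cv2.COLOR_BGR2HSV)
print("rail",im[249,330],im[244,330],im[254,330],"yel",h[222,355])
w=(h[...,1]<60)&(h[...,2]>115);w[:170]=0;w[270:]=0;w[:,:230]=0;w[:,435:]=0
w=cv2.morphologyEx(w.astype(np.uint8),cv2.MORPH_CLOSE,np.ones((5,5)))
w=comp(w>0,(310,245))
print("wall px",w.sum())
a=unproj(C,(333,217),12);print(a)
pj,f=fit(C,w,WALL,26,[a[0],a[1],0.0]);print("jig",pj,f)
y=yellow(im);y=cv2.morphologyEx(y.astype(np.uint8),cv2.MORPH_CLOSE,np.ones((5,5)))>0
y=comp(y,(350,217));b0=unproj(C,(338,225),24)
pb,f=fit(C,y,BR,24,[b0[0],b0[1],0.]);print("br",pb,f,y.sum())
cr=place(np.array([[-58,158.]]),pj,12)[0]
d=pb[:2]-cr[:2];c,s=np.cos(pj[2]),np.sin(pj[2])
print("corner",cr,"br in corner",[c*d[0]+s*d[1],-s*d[0]+c*d[1],pb[2]-pj[2]])
np.save("jig.npy",pj)
v=im.copy()
for P,z,pp in((WALL,26,pj),(BR,24,pb)):cv2.polylines(v,[np.round(proj(C,place(P,pp,z))*16).astype(np.int32)],True,(255,0,255),1,shift=4)
cv2.imwrite("pics/fit0.png",cv2.resize(v[160:275,230:435],None,fx=3.8,fy=3.8,interpolation=0))
E
python3 m.py
```

```text
rail [169 165 159] [73 75 74] [46 48 46] yel [10 15 51]
wall px 1460
[527.89884714 -52.56435871  12.        ]
jig [ 5.32383597e+02 -5.07092966e+01 -1.38600404e-02] 0.014397876337170601
br [ 5.14429183e+02 -5.82827598e+01 -1.21176949e-01] 0.008694429881870747 530
corner [476.5789838  108.07938425  12.        ] br in corner [np.float64(40.152276027152745), np.float64(-165.82157671190046), np.float64(-0.10731690815625788)]
```

View pics/fit0.png

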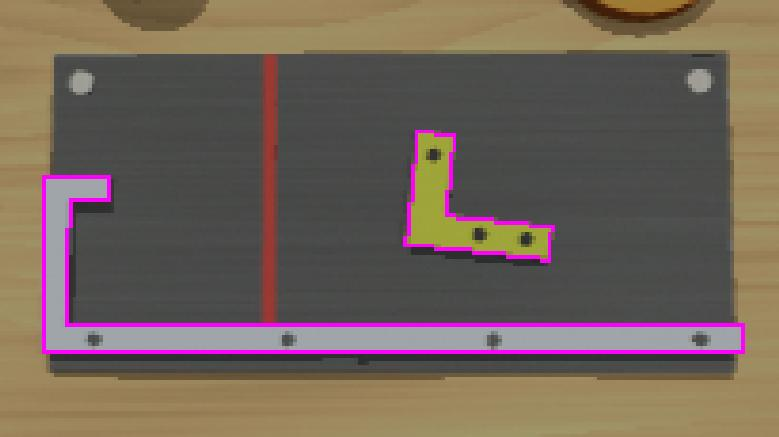

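The fit sits well on the picture: the bracket is 40 mm off the rail, at y = -166 mm, yaw -0.107, which agrees with the task. I'll move above the pocket of the L with the fingers shut.

```bash
cat > go.py <<'E'
# usage: go.py  x y (bracket-home/corner frame of jig, mm)  z(world)  -> shares
import sys
from h import *
j=np.load("jig.npy");o=env.get_obs();Rt=R.from_quat(o["tcp_rot"]).as_matrix()
cr=place(np.array([[-58,158.]]),j,12)[0]
c,s=np.cos(j[2]),np.sin(j[2]);J=np.array([[c,-s],[s,c]])
print("t",round(o["t"],2),"tcp in corner",(J.T@(o["ee_pos"]-cr)[:2]).round(1),"z",o["ee_pos"][2].round(1),"F jig",(J.T@o["contact_force"][:2]).round(1),o["contact_force"][2].round(1),"open",round(o["opening"],1))
yt=Rt[:2,1];a=np.arctan2(-yt[0],yt[1])-j[2];print("tool yaw rel jig",a.round(4),"share",(a/(np.pi/2)).round(4))
if len(sys.argv)>3:
    x,y,z=map(float,sys.argv[1:4]);w=np.r_[cr[:2]+J@[x,y],z]
    print("shares",(Rt.T@(w-o["ee_pos"])/750).round(4))
print("per mm: jig x",(Rt.T@np.r_[J[:,0],0]/750).round(5),"jig y",(Rt.T@np.r_[J[:,1],0]/750).round(5))
E
python3 -m pendant '-0.663 0.569 0 0.176 1;-0.663 0.569 0 0.176 1;-0.663 0.569 0 0.176 1;-0.663 0.569 0 0.176 1;-0.663 0.569 0 0.176 1;-0.663 0.569 0 0.176 1;-0.663 0.569 0 0.176 1;-0.663 0.569 0 0.176 1' 20; python3 go.py 70 -218 90
```

```text
t: 1.75
ee_pos: [457.5, -237.9, 227.1]
tcp_rot: [0.007, 1.0, -0.0, 0.001]
contact_force: [1.1, -0.6, -0.1]
opening: 13.2
finger_force: 0.0
t 1.75 tcp in corner [ -14.3 -346.2] z 227.1 F jig [ 1.1 -0.6] -0.1 open 13.2
tool yaw rel jig 0.0004 share 0.0003
shares [-0.1123  0.171   0.1829]
per mm: jig x [-0.00133 -0.       0.     ] jig y [-0.       0.00133 -0.     ]
```

```bash
python3 -m pendant '-0.112 0.171 0.1 0 1;-0.112 0.171 0.183 0 1;-0.112 0.171 0.183 0 1;-0.112 0.171 0.183 0 1;-0.112 0.171 0.183 0 1;-0.112 0.171 0.183 0 1' 20; python3 go.py 70 -218 17
python3 - <<'E'
from h import *
o=env.get_obs();im=imaging.get_image("wrist");cv2.imwrite("pics/w1.png",im)
E
```

```text
t: 2.5
ee_pos: [542.6, -113.3, 90.5]
tcp_rot: [0.007, 1.0, -0.0, 0.001]
contact_force: [0.1, 0.6, 0.4]
opening: 0.4
finger_force: 0.0
t 2.5 tcp in corner [  69.1 -220.5] z 90.5 F jig [0.1 0.7] 0.4 open 0.4
tool yaw rel jig -0.0001 share -0.0
shares [-0.001   0.0033  0.098 ]
per mm: jig x [-0.00133  0.       0.     ] jig y [ 0.       0.00133 -0.     ]
```

View pics/w1.png

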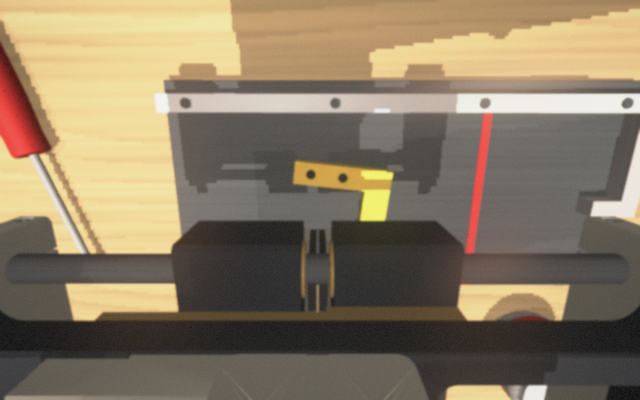

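The wrist view shows the shut tips near (row 247, col 317), with the bracket's long leg at rows 162–190, cols 295–390. The red line is at col 480 and the rail at row 103. The true tip width isn't clear from here, so I'll take a scene crop.

```bash
python3 - <<'E'
from h import *
im=imaging.get_image("scene");o=env.get_obs();C=cam("scene")
u=proj(C,[o["ee_pos"],o["ee_pos"]+[0,0,66]]);print(u)
u0,v0=u[0].astype(int);x=max(0,u0-80);y=max(0,v0-70)
cv2.imwrite("pics/s1.png",cv2.resize(im[y:y+120,x:x+160],None,fx=5,fy=5,interpolation=cv2.INTER_CUBIC));print(x,y)
E
```

```text
[[303.05409734 200.03601032]
 [301.27744432 178.36606896]]
223 130
```

View pics/s1.png

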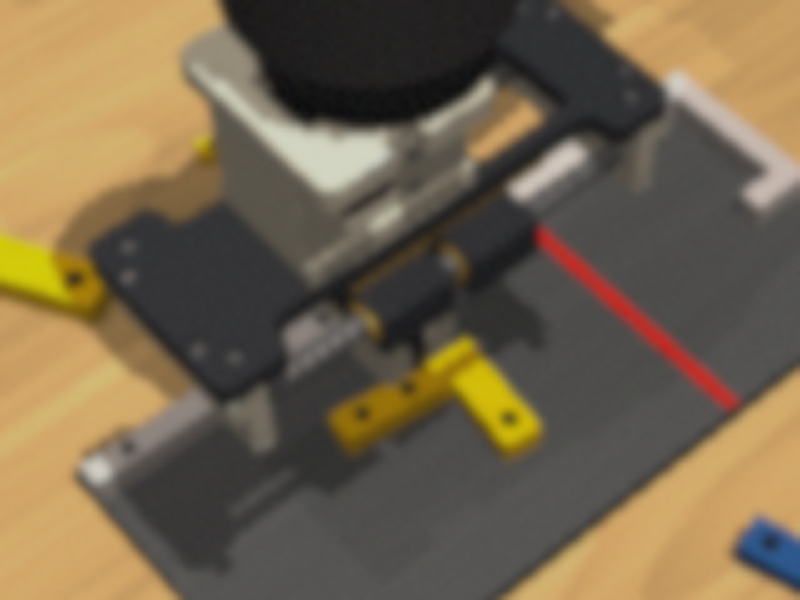

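The tips show near crop pixel (row 350, col 400). They look about 40 mm wide in all, as expected from the finger dimensions given. Now I'll descend and push toward the rail.

```bash
python3 -m pendant '-0.003 0.003 0.04 0 1;-0.003 0.003 0.08 0 1;-0.003 0.003 0.097 0 1;-0.003 0.003 0.097 0 1' ; python3 go.py 60 -218 17
```

```text
t: 3.1
ee_pos: [544.3, -111.0, 16.7]
tcp_rot: [0.007, 1.0, -0.0, -0.0]
contact_force: [-0.3, -0.4, -0.5]
opening: 0.3
finger_force: 0.0
t 3.1 tcp in corner [  70.7 -218.1] z 16.7 F jig [-0.2 -0.4] -0.5 open 0.3
tool yaw rel jig -0.0004 share -0.0002
shares [ 0.0143  0.0001 -0.0004]
per mm: jig x [-0.00133  0.      -0.     ] jig y [ 0.       0.00133 -0.     ]
```

```bash
python3 -m pendant '0.007 0 0 0 1;0.014 0 0 0 1;0.021 0 0 0 1;0.028 0 0 0 1;0.035 0 0 0 1;0.042 0 0 0 1;0.048 0 0 0 1;0.048 0 0 0 1' ; python3 go.py; python3 m.py | grep corner
```

```text
t: 4.1
ee_pos: [508.0, -109.9, 16.5]
tcp_rot: [0.007, 1.0, 0.0, -0.0]
contact_force: [1.1, 0.4, 0.3]
opening: 0.5
finger_force: 0.5
t 4.1 tcp in corner [  34.4 -217.6] z 16.5 F jig [1.1 0.4] 0.3 open 0.5
tool yaw rel jig 0.0002 share 0.0001
per mm: jig x [-0.00133 -0.      -0.     ] jig y [-0.       0.00133  0.     ]
corner [461.46195304  69.57926201  12.        ] br in corner [np.float64(28.121149139597243), np.float64(-128.40807311331517), np.float64(-0.032073326878354305)]
```

```bash
python3 -c "
import numpy as np;np.save('jig.npy',[532.3836,-50.7093,-0.01386])"
python3 -m pendant '0.004 0 0 0 1;0.008 0 0 0 1;0.010 0 0 0 1;0.012 0 0 0 1;0.012 0 0 0 1' ; python3 go.py
cat > mw.py <<'E'
from h import *
import sys
pj=np.load("jig.npy");o=env.get_obs();im=imaging.get_image("wrist");C=cam("wrist",o)
cv2.imwrite(sys.argv[1],im)
E
python3 mw.py pics/w2.png
```

```text
t: 4.78
ee_pos: [500.6, -109.8, 16.8]
tcp_rot: [0.007, 1.0, 0.0, 0.001]
contact_force: [5.3, -0.7, -1.6]
opening: 0.5
finger_force: 2.6
t 4.78 tcp in corner [  27.1 -217.5] z 16.8 F jig [ 5.3 -0.6] -1.6 open 0.5
tool yaw rel jig 0.0006 share 0.0004
per mm: jig x [-0.00133 -0.       0.     ] jig y [-0.       0.00133  0.     ]
```

View pics/w2.png

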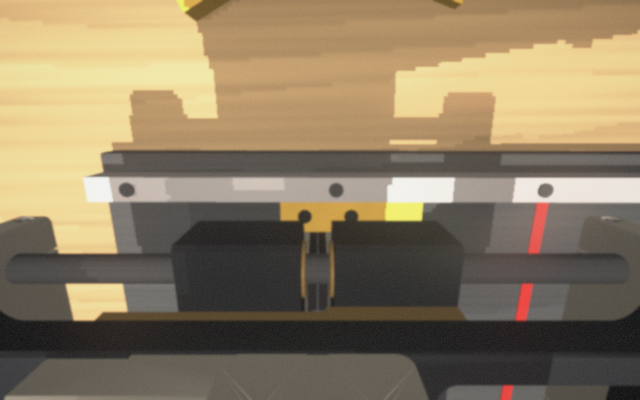

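The wrist view shows the bracket's long leg (rows 203–230, cols 281–422) lying against the rail's inner edge at row 203, well short of the red line (col 540). I'll press a little harder to seat it.

```bash
python3 -m pendant '0.002 0 0 0 1;0.003 0 0 0 1;0.004 0 0 0 1;0.004 0 0 0 1' ; python3 go.py
python3 - <<'E'
from h import *
o=env.get_obs();im=imaging.get_image("wrist");C=cam("wrist",o)
b=yellow(im)[150:240];h=cv2.cvtColor(im,cv2.COLOR_BGR2HSV)[150:240]
m=(h[...,1]>120)&(h[...,0]>10)&(h[...,0]<36)&(h[...,2]>100)
m=comp(m,(350,62));v,u=np.nonzero(m);v+=150
print(u.min(),u.max())
pj=np.load("jig.npy");cr=place(np.array([[-58,158.]]),pj,12)[0];c,s=np.cos(pj[2]),np.sin(pj[2])
def inc(uv): d=(unproj(C,uv,24)-cr)[:2];return np.round([c*d[0]+s*d[1],-s*d[0]+c*d[1]],1)
for k in (285,300,330,360,390,415): print(k,inc((k,v[u==k].min()-.5)))
mid=int(np.median(v));print(inc((u.max()+.5,212)),inc((u.min()-.5,212)))
E
```

```text
t: 5.32
ee_pos: [500.5, -109.7, 17.8]
tcp_rot: [0.006, 1.0, -0.0, 0.003]
contact_force: [11.0, -4.1, -2.9]
opening: 0.5
finger_force: 5.2
t 5.33 tcp in corner [  26.9 -217.4] z 17.8 F jig [11.1 -4. ] -2.9 open 0.5
tool yaw rel jig 0.0017 share 0.0011
per mm: jig x [-1.33e-03 -0.00e+00  1.00e-05] jig y [-0.       0.00133  0.     ]
280 421
285 [ 1.000e-01 -2.332e+02]
300 [   0.6 -225.9]
330 [   0.5 -211.1]
360 [   0.5 -196.3]
390 [   1.  -181.5]
415 [   1.  -169.2]
[   5.4 -165.6] [   5.5 -236.1]
```

The bracket is flush: x is about 0.1–1 mm along the leg, and its end is at y = -166 mm. Next I drag it along the rail.

```bash
python3 -m pendant '0 0.006 0 0 1;0 0.012 0 0 1;0 0.018 0 0 1;0 0.024 0 0 1;0 0.030 0 0 1;0 0.036 0 0 1;0 0.042 0 0 1;0 0.048 0 0 1' ; python3 go.py
```

```text
t: 6.38
ee_pos: [501.0, -74.0, 17.8]
tcp_rot: [0.006, 1.0, -0.0, 0.003]
contact_force: [11.8, -7.7, -1.6]
opening: 0.3
finger_force: 5.9
t 6.38 tcp in corner [  27.  -181.7] z 17.8 F jig [11.9 -7.6] -1.6 open 0.3
tool yaw rel jig 0.002 share 0.0012
per mm: jig x [-1.33e-03 -0.00e+00  1.00e-05] jig y [-0.       0.00133 -0.     ]
```

```bash
cat > mb.py <<'E'
from h import *
import sys
o=env.get_obs();im=imaging.get_image("wrist");C=cam("wrist",o)
h=cv2.cvtColor(im,cv2.COLOR_BGR2HSV)[150:240]
m=(h[...,1]>120)&(h[...,0]>10)&(h[...,0]<36)&(h[...,2]>100);m[:,:200]=0
m=comp(m,(350,62));v,u=np.nonzero(m);v+=150
pj=np.load("jig.npy");cr=place(np.array([[-58,158.]]),pj,12)[0];c,s=np.cos(pj[2]),np.sin(pj[2])
def inc(uv): d=(unproj(C,uv,24)-cr)[:2];return np.round([c*d[0]+s*d[1],-s*d[0]+c*d[1]],1)
a,b=u.min(),u.max()
for k in np.linspace(a+5,b-5,5).astype(int): print(k,inc((k,v[u==k].min()-.5)))
print("ends",a,b,inc((b+.5,212)),inc((a-.5,212)))
if len(sys.argv)>1: cv2.imwrite(sys.argv[1],im)
E
python3 -m pendant '0 0.006 0 0 1;0 0.012 0 0 1;0 0.018 0 0 1;0 0.024 0 0 1;0 0.030 0 0 1;0 0.036 0 0 1;0 0.042 0 0 1;0 0.048 0 0 1' ; python3 go.py;python3 mb.py
```

```text
t: 7.38
ee_pos: [501.5, -37.8, 17.9]
tcp_rot: [0.006, 1.0, -0.0, 0.003]
contact_force: [12.6, -8.6, -1.8]
opening: 0.3
finger_force: 6.3
t 7.38 tcp in corner [  27.  -145.6] z 17.9 F jig [12.7 -8.4] -1.8 open 0.3
tool yaw rel jig 0.002 share 0.0013
per mm: jig x [-1.33e-03 -0.00e+00  1.00e-05] jig y [-0.       0.00133  0.     ]
284 [ 1.000e-01 -1.618e+02]
317 [   0.6 -145.6]
350 [   0.6 -129.3]
383 [   0.6 -113.1]
416 [  1.  -96.8]
ends 279 421 [  5.4 -93.7] [   5.6 -164.7]
```

```bash
python3 -m pendant '0 0.007 0 0 1;0 0.014 0 0 1;0 0.021 0 0 1;0 0.028 0 0 1;0 0.035 0 0 1;0 0.042 0 0 1;0 0.049 0 0 1;0 0.056 0 0 1' ; python3 go.py;python3 mb.py
```

```text
t: 8.43
ee_pos: [502.1, 4.3, 17.9]
tcp_rot: [0.006, 1.0, 0.0, 0.003]
contact_force: [13.8, -8.8, -1.5]
opening: 0.3
finger_force: 7.0
t 8.43 tcp in corner [  27.  -103.4] z 17.9 F jig [13.9 -8.6] -1.5 open 0.3
tool yaw rel jig 0.002 share 0.0013
per mm: jig x [-1.33e-03 -0.00e+00  1.00e-05] jig y [-0.       0.00133  0.     ]
284 [   0.7 -119.7]
317 [   0.7 -103.5]
350 [  0.6 -87.2]
383 [  0.6 -70.9]
416 [  1.1 -54.6]
ends 279 421 [  5.5 -51.5] [   5.6 -122.6]
```

```bash
python3 -m pendant '0 0.007 0 0 1;0 0.014 0 0 1;0 0.021 0 0 1;0 0.028 0 0 1;0 0.035 0 0 1;0 0.042 0 0 1;0 0.049 0 0 1;0 0.053 0 0 1' ; python3 go.py;python3 mb.py
```

```text
t: 9.48
ee_pos: [502.6, 44.1, 17.9]
tcp_rot: [0.006, 1.0, 0.0, 0.003]
contact_force: [14.9, -10.1, -3.1]
opening: 0.6
finger_force: 7.7
t 9.47 tcp in corner [ 26.9 -63.6] z 17.9 F jig [15.1 -9.9] -3.1 open 0.6
tool yaw rel jig 0.0023 share 0.0015
per mm: jig x [-1.33e-03 -0.00e+00  1.00e-05] jig y [-0.       0.00133  0.     ]
284 [  0.6 -79.9]
317 [  0.6 -63.7]
350 [  0.6 -47.4]
383 [  0.5 -31.1]
416 [  1.  -14.8]
ends 279 421 [  5.4 -11.7] [  5.5 -82.8]
```

```bash
python3 -m pendant '0 0.004 0 0 1;0 0.008 0 0 1;0 0.012 0 0 1;0 0.016 0 0 1;0 0.018 0 0 1;0 0.020 0 0 1;0 0.022 0 0 1;0 0.022 0 0 1' ; python3 go.py;python3 mb.py
```

```text
t: 10.52
ee_pos: [502.8, 60.0, 18.0]
tcp_rot: [0.006, 1.0, -0.0, 0.003]
contact_force: [15.6, -12.8, 0.1]
opening: 0.2
finger_force: 8.2
t 10.53 tcp in corner [ 26.9 -47.8] z 18.0 F jig [ 15.7 -12.6] 0.1 open 0.2
tool yaw rel jig 0.0023 share 0.0015
per mm: jig x [-1.33e-03 -0.00e+00  1.00e-05] jig y [-0.       0.00133 -0.     ]
276 [  0.7 -68. ]
308 [  0.6 -52.2]
341 [  0.6 -36. ]
373 [  0.6 -20.2]
406 [ 1.  -3.8]
ends 271 411 [ 5.4 -0.8] [  5.6 -70.9]
```

```bash
python3 -m pendant '0 0.003 0 0 1;0 0.006 0 0 1;0 0.009 0 0 1;0 0.011 0 0 1;0 0.011 0 0 1' ; python3 go.py;python3 mb.py
```

```text
t: 11.2
ee_pos: [503.0, 68.2, 18.1]
tcp_rot: [0.006, 1.0, -0.0, 0.003]
contact_force: [16.6, -12.9, 0.7]
opening: 0.4
finger_force: 8.3
t 11.2 tcp in corner [ 27.  -39.5] z 18.1 F jig [ 16.8 -12.7] 0.7 open 0.4
tool yaw rel jig 0.0023 share 0.0014
per mm: jig x [-1.33e-03 -0.00e+00  1.00e-05] jig y [-0.       0.00133 -0.     ]
259 [  0.7 -68.2]
291 [  0.7 -52.4]
324 [  0.7 -36.1]
357 [  0.6 -19.8]
390 [ 1.1 -3.5]
ends 254 395 [ 5.5 -0.5] [  5.6 -71.1]
```

The bracket stayed put while the finger slid along it, so it is on the end stop. Now I back off in +x, then -y, then up.

```bash
python3 -m pendant '-0.004 0 0 0 1;-0.008 0 0 0 1;-0.010 -0.008 0 0 1;-0.012 -0.015 0 0 1;-0.012 -0.015 -0.05 0 1;-0.012 -0.015 -0.12 0 1;-0.012 -0.1 -0.2 0 1;-0.012 -0.17 -0.25 0 1'; python3 -m pendant '0 -0.083 0 0 1;0 -0.166 0 0 1;0 -0.24 0 0 1;0 -0.3 0 0 1;0 -0.3 0 0 1;0 -0.3 0 0 1'; python3 go.py
sed -i 's/^np.save.*//; s#fit0#fit1#; s/(350,217)/(265,228)/; s/(338,225)/(249,246)/' m.py; python3 m.py
```

```text
t: 12.25
ee_pos: [506.1, -38.5, 189.3]
tcp_rot: [0.006, 1.0, 0.0, 0.0]
contact_force: [1.3, 0.1, 0.0]
opening: 0.7
finger_force: 0.0
t: 13.0
ee_pos: [502.8, -262.7, 187.2]
tcp_rot: [0.007, 1.0, 0.0, -0.0]
contact_force: [0.4, 1.1, 0.3]
opening: 0.1
finger_force: 0.0
t 13.0 tcp in corner [  31.3 -370.4] z 187.2 F jig [0.4 1.1] 0.3 open 0.1
tool yaw rel jig -0.0009 share -0.0005
per mm: jig x [-0.00133  0.      -0.     ] jig y [0.      0.00133 0.     ]
rail [ 74  87 103] [ 73  87 102] [ 73  89 104] yel [ 15  73 109]
wall px 730
[527.89884714 -52.56435871  12.        ]
jig [ 5.32498500e+02 -5.06223493e+01 -6.76874070e-03] 0.4824073612689972
br [ 4.76040701e+02  1.07625111e+02 -1.56781537e-02] 0.010888691991567612 513
corner [475.56928129 107.76661523  12.        ] br in corner [np.float64(0.4723666728870155), np.float64(-0.13831034521518992), np.float64(-0.008909412983120181)]
```

View pics/fit1.png

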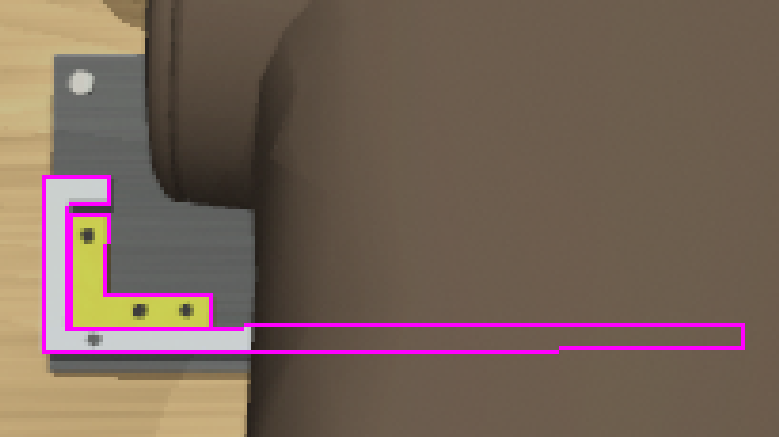

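The bracket sits home: its fitted corner is at (476.0, 107.6) against the pocket corner at (476.6, 108.1), and its yaw is 0.002 rad off. The hand is clear, so I'll hand in.

```bash
python3 -c "
from plant import job;print(job.close_job())"
```

```text
the job is handed in; nothing more can be done
None
```

I handed the job in: by camera, the yellow bracket sits home in the corner pocket, within about 0.6 mm of the corner and 0.002 rad of the rail. The hand is clear, the robot's clock read about 13 s, and no verdict came back.

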